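# Nest the printed wheel and raise the camera mast for its inspection shot

## Task

Set the round printed wheel, stub up, flat down on the floor of the nest whose pocket matches its outline, and let go of it. Then take the grip on top of the small camera mast, squeezing in its release plate, and with the plate squeezed pull the camera straight up past the first stop to the second, topmost stop. The mast sinks back if let go, so finish while still holding it there, fully extended, for the picture; leave everything else on the bench where it is.

Things in the scene. Friction and masses are not known exactly. Their poses are not given: they have to be found in the camera images.
- wheel_c (a point): The printed model wheel, black plastic, loose, about 50 g: a disc 58 mm in diameter and 16 mm thick with a round stub 22 mm in diameter standing on its middle, up to 40 mm above the underside. This point is on its axis, 20 mm above the underside; z along the stub. The other stubbed part is square.
- round_floor (a point): Centre of the pocket floor of the round nest: a fixed grey block 95 x 95 x 20 mm with a round pocket 61 mm in diameter and 10 mm deep, open above. The floor, this point, is 10 mm above the bench. A seated wheel has its centre point 20 mm above this.
- square_floor (a point): The same point of the other fixed nest, equal but for its square pocket 52 x 52 mm, 10 mm deep. It is not used.
- grip: Black grip block on top of the camera mast: 30 mm (x) by 24 mm (y) by 46 mm (z). Origin at its centre, 154 mm above the bench with the mast down; z up, turned with the mast. The grey release plate is on its +y side; the bare -y face is 12 mm from the origin. A grasp from above closing along y squeezes the plate in. The camera is on the -x side, its top 28 mm below the origin.
- release_face (a point): Middle of the release plate's outer face (22 mm wide, 36 mm high), 20 mm from the grip's origin along the grip's +y, 14 mm when pressed in. Grip and plate measure 32 mm across, 26 mm squeezed. A steel latch leg hangs from the plate, from 24 mm below this point downwards and reaching 20 mm farther out.
- stand: The mast's fixed stand: foot 110 x 120 x 16 mm, upright tube 36 mm in diameter, and on the +y side a steel post 95 mm high whose ledge hooks over the latch leg's toe: it locks the mast until the plate is squeezed in. Origin under the foot's centre; the mast's axis is its z.
- release (a joint): Release plate travel in m: 0 out, 0.006 fully in; sprung, 2 N to start and 5 N fully in; unlocked from 0.0045.
- carriage (a joint): Upper section of the telescope (carries camera and grip) in m: 0 down, 0.060 at its stop. It comes out first, on a pull of about 4 to 5 N; its end is the first stop.
- mid (a joint): Lower section of the telescope in m: 0 down, 0.060 at its stop. It comes out after the first stop, on a pull of about 9 to 12 N; its end is the second stop, with the grip 120 mm above its lowest place. Springs and weight pull both sections back down.
- plate_c (a point): A loose printed square part, 49 x 49 x 16 mm with the same 22 mm stub up to 40 mm; this point is on the stub's axis 20 mm above the underside. Leave it.
- cutters: Loose flush cutters, 120 mm long, 12 mm high, lying; origin near the middle, underside. Leave them.
- scraper: Loose bed scraper, 185 mm long, 14 mm high, lying; origin where the blade meets the handle, underside. Leave it.
- glue_stick: Loose white glue stick with an orange cap, 28 mm in diameter, 95 mm tall, standing; origin under its centre. Leave it.
- parts_bin: Loose open bin 80 x 100 x 40 mm of small bits; origin under its centre. Leave it.
- calipers: Loose calipers, 220 mm long, 14 mm high, lying; origin under the beam's middle. Leave them.
Not all that is in view belongs to the job. Leave any orange look-alike of the part that bears wheel_c alone.

How it is judged (in metres and radians):
On the way, in this order (a step that is already met when the one before it is completed fails the run):
1. the wheel lies flat on the floor of the round pocket, let go (horizontal distance between wheel_c and round_floor below 0.003 m and z of wheel_c in the frame of round_floor between 0.0175 and 0.0225 m and angle between wheel_c's own z axis and vertical below 0.07 rad and contact force between the fingers and wheel below 0.2 N), for 0.2 s.
2. the release plate is squeezed in by the fingers while the mast is still down (value of joint release above 0.0045 m and value of joint each of carriage, mid below 0.01 m and contact force between the fingers and grip above 2 N), for 0.05 s.
3. the camera is up at the first stop (value of joint carriage above 0.054 m and contact force between the fingers and grip above 2 N), for 0.02 s.
At the end, for the whole second after the job is handed in: Both telescope sections are within 6 mm of their stops, held by the fingers (over 2 N) on the grip with its release plate in (over 3 mm of 6), and the wheel still lies flat on the round pocket's floor, centred within 3 mm level within 4 degrees and within 2.5 mm of seated height (all of step 3 and value of joint mid above 0.054 m and value of joint release above 0.003 m and horizontal distance between wheel_c and round_floor below 0.003 m and z of wheel_c in the frame of round_floor between 0.0175 and 0.0225 m and angle between wheel_c's own z axis and vertical below 0.07 rad); the arm keeps its last pose, push and grip.
It fails at once if anything else on the bench is moved by more than 30 mm (distance of any of plate_c, cutters, scraper, glue_stick, parts_bin, calipers from where it was at the start of the episode above 0.03 m).
It also fails if it takes over 62 s, if anything falls off the work surface, if the arm or the gripper's body presses on something with over 40 N, if the wrist force passes 120 N, or if a joint passes its speed limit or range.

## Robot

A 7-joint arm with a two-finger parallel gripper is mounted at the origin on the work surface. World frame = base frame: x ahead of the robot, y to its left, z up, the work surface at z = 0. Lengths are in mm, angles in rad, forces in N, time in s.
With the tool pointing down it reaches from about 425 to 925 mm from the base axis. Payload 6.8 kg.
Tool frame: the origin (TCP) lies between the finger pads; the fingertips stand 25 mm ahead of it and the grasp point (between the pads) lies 6 mm ahead of it; z points along the fingers, y is the line along which they close (so a half turn about z gives the same grasp; the last joint's range is limited). The gripper opens to 88 mm and grips with 3 to 60 N. Pads are 20 mm wide; open, the fingers measure 115 mm over their backs; the gripper's body (75 mm by 178 mm) begins 61 mm behind the grasp point.
Start: joints at [1.131, 0.477, 0.022, 1.555, -0.011, 1.109, -0.083], TCP at [219.887, -638.198, 247.664] pointing down, gripper open.
Joint ranges: [-2.96, 2.96], [-0.34, 2.1], [-1.41, 1.46], [0.24, 2.44], [-1.37, 4.51], [0.17, 1.92], [-2.96, 2.96]. Speed limits (rad/s): [2.39, 2.39, 3.14, 3.14, 3.14, 3.14, 3.14].

## Interface

Orientations are given as a rotation vector (axis times angle).
In Python, from bench import * gives the robot as it stands. Calls block until the motion is done:
- reach(position, orientation): joint-space move of the TCP to a pose.
- move_linear(position, max_speed=150, orientation=None, stop_force=None): straight line of the TCP; orientation=None keeps the orientation; max_speed is the mean speed in mm/s. With stop_force (N) it stops when the force on the tool has changed by that much, and returns True; else False.
- move_j(angles): joint-space move.
- command_gripper(opening): opening from 0.0 (shut) to 1.0 (fully open); the grip force is fixed at half the most; returns when the fingers have stopped.
- dwell(seconds).
- inverse_kinematics(position, orientation): joint angles nearest the present ones, or None.
- sense(): the state.
- snapshot(name): name is "side" or "top"; returns the picture (400x640x3 uint8, blue, green, red); there is no depth.
- camera_params(name): a dict with "fx", "fy", "cx", "cy" (pixels), "origin" and "attitude" of the camera in the world. Camera axes: x right, y down, z forward; pixel columns grow to the right and rows downward; lengths in mm; the calibration is good to about 2 mm. A picture is of the moment at which its call begins. camera_params takes no time and is no camera call.
A pose or a line that the arm cannot do raises IKError and nothing moves.
- hand_in(): hands the job in; it is judged then, once.
The state is a dict: "time": time; "joints": joint angles; "qvel": joint speeds; "joint_efforts": joint torques, N m; "tool_pos": TCP position; "orientation": TCP orientation; "force": force on the tool from outside, world axes, zero at the start; "moment": the same for the moment, N m; "opening": opening from 0.0 (shut) to 1.0 (fully open); "gripper_force": force on a finger pad.
Only numpy, scipy, OpenCV 4.12 (cv2) and the standard library are available. Lean on these libraries where they do the work, as an engineer would, in place of code of your own. Each camera call takes 0.05 s, during which the arm holds its last target. There are 200 camera calls.

## Working session

There is one attempt and no reset: what is moved stays moved. The work goes in short steps, each a Python script; the robot and the scene stay as the last script left them, time stands still between calls to the robot, and variables do not carry over. Pictures are saved under pics/ and viewed, at most 10 in all, crops included, and the job is handed in when it is done.

```bash
mkdir -p pics; python3 - <<'E'
from bench import *
import cv2
for n in("side","top"):
    cv2.imwrite(f"pics/{n}0.png",snapshot(n)); print(n,camera_params(n))
s=sense();print(s["time"],s["orientation"],s["force"])
E
```

```text
side {'fx': 395.10709306547807, 'fy': 395.10709306547807, 'cx': 311.32509682196195, 'cy': 196.45516772415567, 'origin': array([164.79598796, 641.51780425, 583.17646287]), 'attitude': array([-0.62501908,  2.45552441, -1.37995399])}
top {'fx': 400.8690021118293, 'fy': 400.8690021118293, 'cx': 317.4911183118941, 'cy': 201.8646464870847, 'origin': array([ 328.67354272,  -22.66896038, 1275.20539998]), 'attitude': array([-2.09009768,  2.13557   , -0.17678991])}
0.1 [-3.09692487e+00 -5.18621900e-01  6.19744725e-04] [ 0.17668507 -0.6187216  -0.18954306]
```

View pics/top0.png

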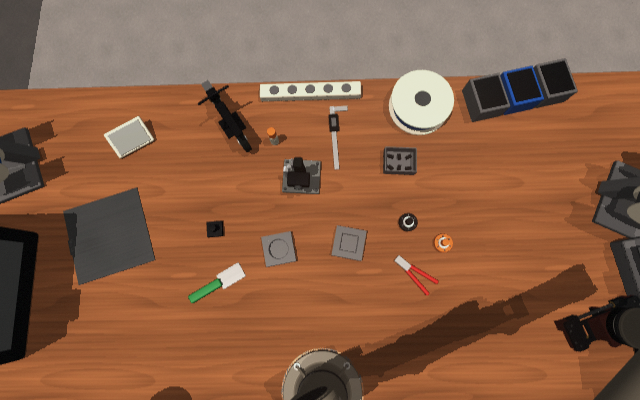

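View pics/side0.png

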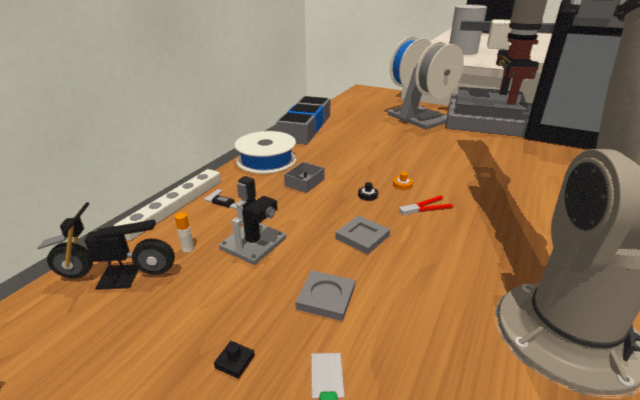

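The top picture shows the wheel at about (408,222), the orange look-alike at (443,242), the round nest at (278,249), the square nest at (349,243) and the mast at (302,175). In the side picture the wheel is at (368,192), the round pocket at (327,292) and the grip at (247,190). Next I'll look closer.

```bash
cat > h.py <<'E'
from bench import *
import cv2, numpy as np
from scipy.spatial.transform import Rotation as R
P={n:camera_params(n) for n in("top","side")}
def ray(n,p):
    c=P[n];d=R.from_rotvec(c["attitude"]).apply([(p[0]-c["cx"])/c["fx"],(p[1]-c["cy"])/c["fy"],1]);return np.array(c["origin"]),d
def onz(n,p,z):
    o,d=ray(n,p);return o+d*(z-o[2])/d[2]
def proj(n,X):
    c=P[n];v=R.from_rotvec(c["attitude"]).inv().apply(np.array(X)-c["origin"]);return np.array([c["fx"]*v[0]/v[2]+c["cx"],c["fy"]*v[1]/v[2]+c["cy"]])
def tri(a,b):
    (o,d),(q,e)=ray("top",a),ray("side",b);A=np.c_[d,-e];t=np.linalg.lstsq(A,q-o,rcond=None)[0]
    return (o+d*t[0]+q+e*t[1])/2, np.linalg.norm(o+d*t[0]-q-e*t[1])
E
python3 - <<'E'
from h import *
t=cv2.imread("pics/top0.png");s=cv2.imread("pics/side0.png")
def up(im,x,y,w,h,k): return cv2.resize(im[y:y+h,x:x+w],None,fx=k,fy=k,interpolation=cv2.INTER_CUBIC)
# top composite: nest, mast, wheel (each 50px wide x8)
a=np.hstack([up(t,255,225,50,50,8),up(t,385,198,50,50,8)])
cv2.imwrite("pics/tc.png",a)
b=np.hstack([up(s,287,258,80,80,5),up(s,205,168,80,100,4)[:400],]);cv2.imwrite("pics/sc.png",b)
cv2.imwrite("pics/mt.png",up(t,275,145,55,55,10))
for n,z in (((408,222),20),((278,249),15),((302,160),150)): print(onz("top",n,z))
print(tri((408,222),(368,190)),tri((278,249),(327,291)),tri((298,163),(247,180)))
E
```

```text
[ 497.00704347 -281.09661908   20.        ]
[421.4972521  128.91871144  15.        ]
[668.77635099  42.2428798  150.        ]
(array([ 498.27552562, -281.52151565,   16.7151118 ]), np.float64(1.7267286310919077)) (array([421.07344236, 128.5085645 ,  17.69923527]), np.float64(0.47840307875774657)) (array([654.40862483,  53.00605899, 171.79440042]), np.float64(1.8232217497716143))
```

View pics/tc.png

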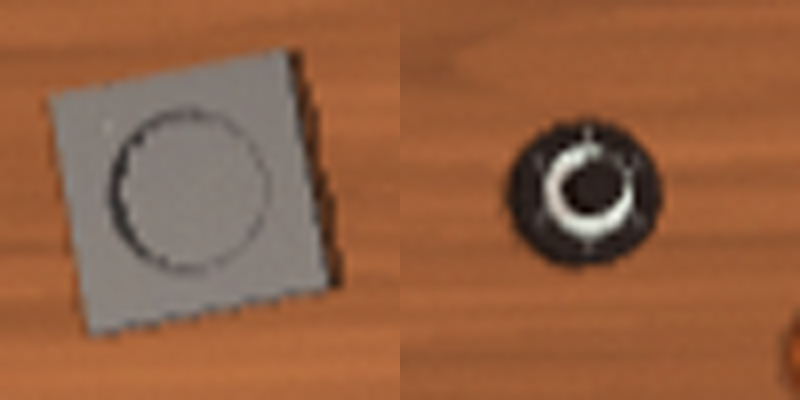

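View pics/sc.png

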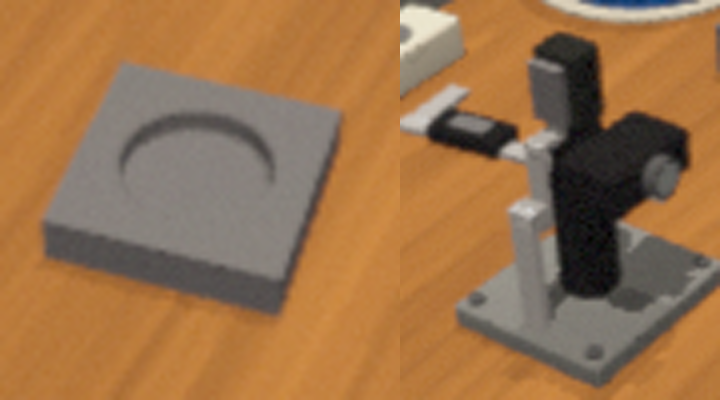

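View pics/mt.png

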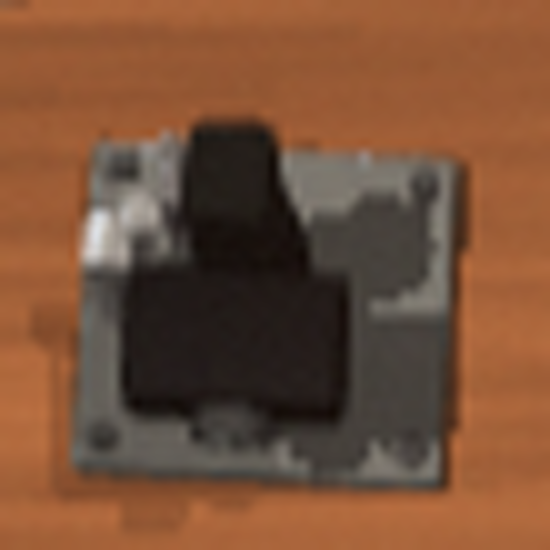

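The crops show clean outlines. In the top crop the round nest's top face is sharp, with its rim centred near full-image (278.3,248.3). The wheel is a black disc with a white ring. The mast's +x points image-up and its release plate is on the image-left side (+y). Now I'll get numbers from masks.

```bash
cat >> h.py <<'E'
def big(mask,x,y,w,h):
    m=np.zeros_like(mask);m[y:y+h,x:x+w]=mask[y:y+h,x:x+w]
    return max(cv2.findContours(m,cv2.RETR_EXTERNAL,cv2.CHAIN_APPROX_NONE)[0],key=cv2.contourArea)
def up8(im,k=8): # upscaled: full pixel = (p+.5)/k-.5
    return cv2.resize(im,None,fx=k,fy=k,interpolation=cv2.INTER_CUBIC)
def dn(p,k=8): return (np.array(p)+.5)/k-.5
def crop(x,k): return [v*k for v in x]
E
python3 - <<'E'
from h import *
k=8
t=up8(cv2.imread("pics/top0.png"));s=up8(cv2.imread("pics/side0.png"))
ht=cv2.cvtColor(t,cv2.COLOR_BGR2HSV);hs=cv2.cvtColor(s,cv2.COLOR_BGR2HSV)
# nest top face, both views
for n,h,box,v0 in(("top",ht,(255,225,50,50),95),("side",hs,(290,262,72,62),85)):
    m=((h[...,1]<70)&(h[...,2]>v0)).astype(np.uint8)*255
    m=cv2.morphologyEx(m,cv2.MORPH_OPEN,np.ones((9,9)))
    c=cv2.convexHull(big(m,*crop(box,k)))
    q=cv2.approxPolyN(c,4)[0] if hasattr(cv2,'approxPolyN') else cv2.boxPoints(cv2.minAreaRect(c))
    W=np.array([onz(n,dn(p),20) for p in q]);print(n,"nest",np.round(dn(q),1).tolist(),"sides",np.linalg.norm(W-np.roll(W,1,0),axis=1).round(1),"ctr",W.mean(0).round(1))
# wheel
for n,h,box in(("top",ht,(393,205,32,32)),("side",hs,(352,175,32,30))):
    m=((h[...,2]<75)|(h[...,1]<60)).astype(np.uint8)*255
    c=big(m,*crop(box,k));e=cv2.fitEllipse(cv2.convexHull(c));b=cv2.boundingRect(c)
    print(n,"wheel ell",dn(e[0]).round(2),np.array(e[1])/k,e[2],onz(n,dn(e[0]),10),"bbox",np.array(b)/k)
# rim circle of pocket from eye
print("rim",onz("top",dn(np.array([190,190]))+[255,225],20))
# foot corners by eye
F=np.array([onz("top",(np.array(p)+.5)/10-.5+[275,145],16) for p in((98,145),(465,160),(445,487),(75,468))])
print("foot",F.round(1).tolist(),"sides",np.linalg.norm(F-np.roll(F,1,0),axis=1).round(1),F.mean(0))
d=(F[0]+F[1]-F[2]-F[3])[:2];e=(F[0]+F[3]-F[1]-F[2])[:2];print("yaw",np.degrees([np.arctan2(d[1],d[0]),np.arctan2(-e[0],e[1])]))
print("grip top",onz("top",(np.array([231,174])+.5)/10-.5+[275,145],177))
S=[onz("side",(np.array(p)-[400,0]+.5)/4-.5+[205,168],16) for p in((457,308),(600,385),(738,262))];print("side foot",np.round(S,1).tolist(),(S[0]+S[2])/2)
S=[onz("side",(np.array(p)-[400,0]+.5)/4-.5+[205,168],177) for p in((533,47),(557,33),(600,42),(577,57))];print("side grip top",np.round(S,1).tolist(),np.mean(S,0))
E
```

```text
top nest [[295.8, 260.6], [265.8, 266.6], [260.7, 236.7], [290.3, 230.8]] sides [94.6 94.8 94.7 94.9] ctr [422.5 127.9  20. ]
side nest [[355.9, 279.9], [342.6, 317.1], [294.3, 302.7], [311.2, 270.1]] sides [ 96.3 102.5  96.6  97.1] ctr [421.1 132.5  20. ]
top wheel ell [407.48 221.9 ] [17.83444405 19.01547623] 86.81400299072266 [ 498.70671108 -281.54387101   10.        ] bbox [398.375 213.5    19.25   17.75 ]
side wheel ell [367.61 191.74] [18.21591568 19.42599869] 103.44852447509766 [ 500.38008147 -282.59728019   10.        ] bbox [358.375 182.75   19.25   17.75 ]
rim [423.24906031 127.33608021  20.        ]
foot [[714.0, 107.7, 16.0], [705.8, -12.2, 16.0], [596.9, -3.5, 16.0], [606.1, 115.6, 16.0]] sides [108.2 120.2 109.2 119.4] [655.70871995  51.90131329  16.        ]
yaw [-4.3648161 -4.1645065]
grip top [655.17637239  53.14945749 177.        ]
side foot [[710.1, 112.8, 16.0], [596.9, 128.6, 16.0], [589.6, -1.9, 16.0]] [649.83697479  55.43554679  16.        ]
side grip top [[668.4, 67.4, 177.0], [666.7, 48.6, 177.0], [639.7, 46.0, 177.0], [640.7, 65.4, 177.0]] [653.87148394  56.86044282 177.        ]
```

Top-view estimates check against the given sizes (nest sides 94.6–94.9 mm, foot 108–120 mm), and both views agree within a few mm. I'll grasp the wheel twice, crosswise, to centre it exactly.

```bash
cat >> h.py <<'E'
def down(a): # tool z down, closing line at world angle a (deg)
    a=np.radians(a);y=np.array([np.cos(a),np.sin(a),0]);z=np.array([0,0,-1.]);return R.from_matrix(np.c_[np.cross(y,z),y,z]).as_rotvec()
def st(m=""):
    s=sense();print(m,round(s["time"],2),np.round(s["tool_pos"],1),"F",np.round(s["force"],1),"op",round(s["opening"]*88,1),"gf",np.round(s["gripper_force"],1))
E
python3 - <<'E'
from h import *
w=[498.6,-281.6]
reach([*w,110],down(-90));st()
move_linear([*w,44],100);st()
command_gripper(0);st()
command_gripper(0.6);st()
move_linear([*w,75],150)
reach([*w,75],down(-180) if inverse_kinematics([*w,75],down(-180)) is not None else down(0))
move_linear([*w,44],100)
command_gripper(0);st()
move_linear([*w,100],100);st()
for n in("side","top"): cv2.imwrite(f"pics/{n}1.png",snapshot(n))
t=cv2.imread("pics/top1.png")[170:270,350:470];s=cv2.imread("pics/side1.png")[110:230,310:430]
cv2.imwrite("pics/g1.png",np.hstack([cv2.resize(t[:,:100],(400,400)),cv2.resize(s,(400,400))]))
E
```

```text
1.82 [ 498.3 -283.   110.3] F [-0.7 -0.4 -0.4] op 87.6 gf 0.0
 2.63 [ 499.  -281.8   44.3] F [-1.2 -0.1  0.5] op 88.2 gf 0.0
 3.67 [ 498.6 -281.6   44. ] F [0.  0.5 0.5] op 21.3 gf 30.0
 4.34 [ 498.6 -281.6   44. ] F [0.5 0.6 1.3] op 52.4 gf 0.0
 6.91 [ 498.7 -281.6   44.2] F [-1.4  1.1  3.1] op 21.1 gf 30.0
 7.62 [ 498.4 -281.3   99.7] F [-1.1 -0.4 -0.2] op 21.2 gf 30.0
```

View pics/g1.png

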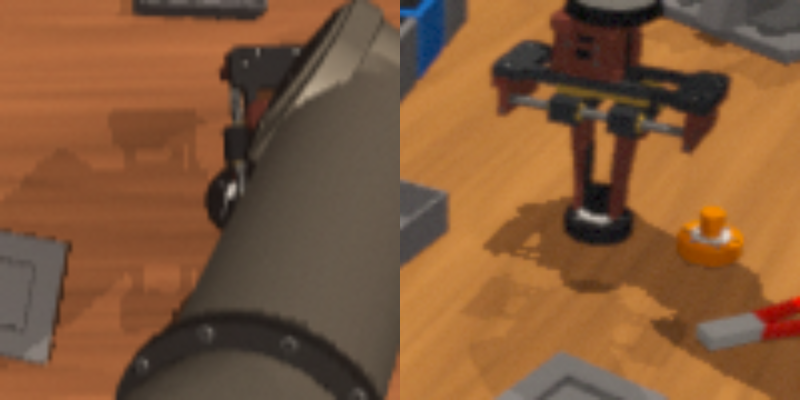

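The side crop (right half) shows the wheel held level by its stub, clear of the orange look-alike. Next I'll carry it to the round nest and lower it with force sensing, with a small offset search if it lands on the rim.

```bash
python3 - <<'E'
from h import *
c=np.array([422.7,127.8]);o=sense()["orientation"]
reach([*c,100],o)
move_linear([*c,68],80);dwell(.2);st("hover")
offs=[(0,0)]+[(1.6*np.cos(a),1.6*np.sin(a)) for a in np.arange(6)*np.pi/3]+[(2.8*np.cos(a),2.8*np.sin(a)) for a in np.arange(8)*np.pi/4]
for i,d in enumerate(offs):
    p=c+d
    if i: move_linear([*p,66],60)
    hit=move_linear([*p,54.3],25,stop_force=6);z=sense()["tool_pos"][2];st(f"{i} {np.round(d,1)} {hit}")
    if z<58: break
    if sense()["time"]>24: break
cv2.imwrite("pics/side2.png",snapshot("side"))
E
python3 -c "
import cv2;s=cv2.imread('pics/side2.png');cv2.imwrite('pics/s2.png',cv2.resize(s[230:350,260:400],None,fx=4,fy=4))"
```

```text
hover 10.01 [423.1 127.9  68.4] F [-0.1  0.1 -1.2] op 21.2 gf 30.0
0 [0 0] True 10.57 [422.4 127.8  54.2] F [-1.   0.1  4.8] op 21.2 gf 30.0
```

View pics/s2.png

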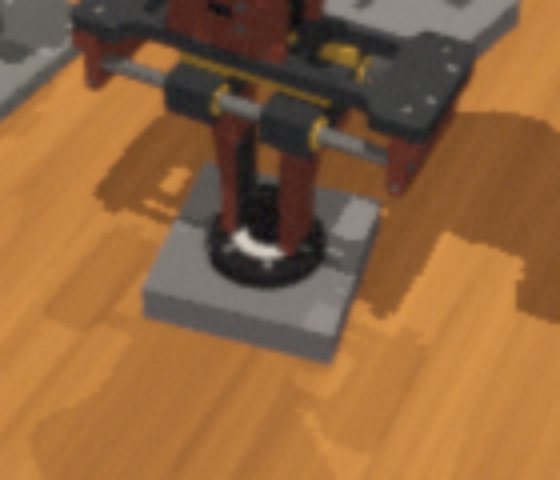

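The wheel went in on the first try: TCP z 54.2 is seated height, and the picture shows it level in the pocket. I'll release it, back off and check, then go over the mast.

```bash
python3 - <<'E'
from h import *
command_gripper(0.6);st("open")
p=sense()["tool_pos"];move_linear([p[0],p[1],150],120)
g=np.array([655.3,53.0]);y=np.array([-np.sin(np.radians(-4.3)),np.cos(np.radians(-4.3))]);t=g+y*1.0
q0=sense()["joints"];best=None
for a in(85.7,-94.3):
    q=inverse_kinematics([*t,240],down(a))
    if q is not None:
        d=abs(np.array(q)-q0).max();print(a,d)
        if best is None or d<best[0]: best=(d,a)
reach([*t,260],down(best[1]));command_gripper(1.0)
dwell(.2)
for n in("side","top"): cv2.imwrite(f"pics/{n}3.png",snapshot(n))
st("over")
a=cv2.imread("pics/side3.png")[90:350,200:390];cv2.imwrite("pics/s3.png",cv2.resize(a,None,fx=2.3,fy=2.3,interpolation=cv2.INTER_CUBIC))
E
```

```text
open 11.29 [422.  127.8  54.1] F [ 0.  -0.8 -0.1] op 52.6 gf 0.0
85.7 3.7193922854603647
-94.3 1.390286567628834
over 14.51 [655.4  53.9 260. ] F [-0.6  0.2 -0.2] op 87.8 gf 0.0
```

View pics/s3.png

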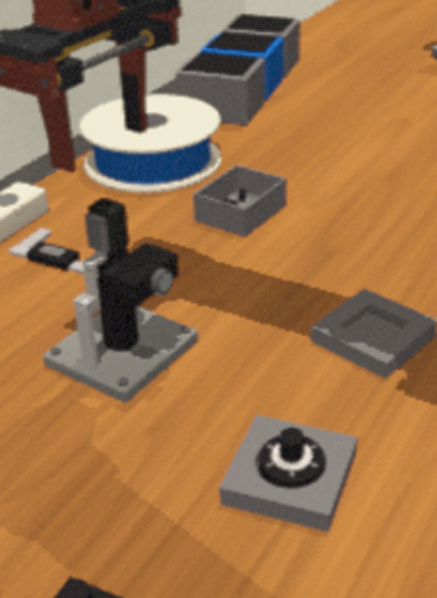

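The wheel sits flat in the round pocket, at about (326,288) in the full image. The open fingers straddle the grip below, with the mast still down. Now I'll descend and squeeze.

```bash
python3 - <<'E'
from h import *
p=sense()["tool_pos"];t=[655.38,54.0]
print(move_linear([*t,161],80,stop_force=8));st("down")
if sense()["tool_pos"][2]<163:
    command_gripper(0);st("grip");dwell(.3);st()
E
```

```text
False
down 15.9 [655.8  54.  161.6] F [0.6 0.1 0. ] op 88.1 gf 0.0
grip 16.88 [655.4  54.8 161. ] F [0.1 3.3 0.4] op 26.0 gf 30.0
 17.18 [655.4  54.8 161. ] F [0.1 5.9 0.1] op 25.8 gf 30.0
```

The width is 26 mm, so the plate is fully squeezed. I'll re-centre 1 mm in y to ease the side load, then pull up.

```bash
python3 - <<'E'
from h import *
move_linear([655.4,55.0,161],20);st("recentre")
for z in(221,279):
    print(move_linear([655.4,55.0,z],60,stop_force=40));dwell(.2);st()
h=move_linear([655.4,55.0,284],15,stop_force=20);dwell(.3);print(h);st()
cv2.imwrite("pics/side4.png",snapshot("side"))
a=cv2.imread("pics/side4.png")[60:340,180:380];cv2.imwrite("pics/s4.png",cv2.resize(a,None,fx=2.1,fy=2.1,interpolation=cv2.INTER_CUBIC))
E
```

```text
recentre 17.43 [655.4  54.9 161. ] F [ 1.7  3.5 -0.8] op 25.5 gf 30.0
False
 18.78 [655.4  54.9 220.8] F [ 2.3  2.8 -5.8] op 25.8 gf 30.0
False
 20.1 [655.2  55.  278.6] F [  4.6   2.  -12.2] op 25.9 gf 30.0
False
 20.88 [655.   55.1 281.7] F [  7.8   2.  -23.6] op 25.6 gf 30.0
```

View pics/s4.png

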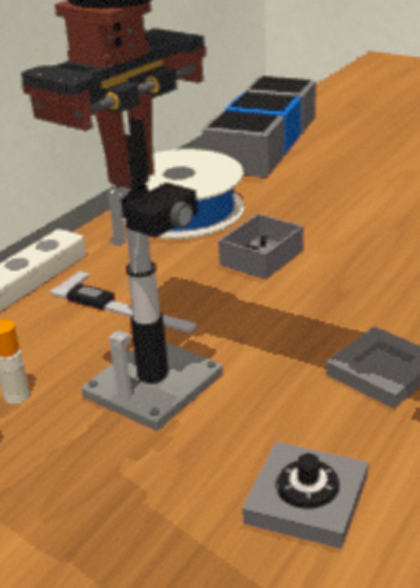

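Both telescope sections are fully out. The pull rose from 12 N to 24 N at TCP z 281.7, about 120 mm up, which means the final stop. The wheel is still seated, so I'm handing in.

```bash
python3 - <<'E'
from h import *
st();print(hand_in())
E
```

```text
20.93 [655.   55.  281.7] F [  9.6   2.2 -23.2] op 25.8 gf 30.0
the job is handed in; nothing more can be done
None
```

The job is handed in at about 21 s on the robot clock: the wheel is seated flat in the round nest and released, and the arm is still holding the camera mast at its top stop with the plate squeezed; no verdict came back.

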